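Raise and lock the dust cabinet's sash

ROBOT

A 7-joint arm with a two-finger parallel gripper is mounted at the origin on the work surface. World frame = base frame: x ahead of the robot, y to its left, z up, the work surface at z = 0. Lengths are in m, angles in rad, forces in N, time in s.
With the tool pointing down it reaches from about 0.425 to 0.875 m from the base axis. Payload 8.4 kg.
Tool frame: the origin (TCP) lies between the finger pads; the fingertips stand 22 mm ahead of it and the grasp point (between the pads) lies 3 mm ahead of it; z points along the fingers, x is the direction in which the jaws open and shut, and the axes are right-handed (so a half turn about z gives the same grasp; the last joint's range is limited). The gripper opens to 85 mm and grips with 20 to 120 N. Pads are 22 mm wide; open, the fingers measure 114 mm over their backs; the gripper's body (76 mm by 85 mm) begins 54 mm behind the grasp point. The pads swing forward as they close: fully open they stand 13 mm farther back than shut.
Start: joints at [-1.307, 0.333, 0.04, 1.465, -0.013, 1.343, -0.059], TCP at [0.231, 0.608, 0.253] pointing down, gripper open.
Joint ranges: [-2.58, 2.58], [-0.38, 2.09], [-1.3, 1.39], [0.25, 2.4], [-1.5, 4.64], [0.08, 2.09], [-2.65, 2.65]. Speed limits (rad/s): [2.22, 2.22, 2.79, 2.79, 3.14, 3.14, 3.14].

INTERFACE

Orientations are given as a unit quaternion [x, y, z, w].
In Python, from rig import robot gives the robot as it stands. The module is installed in compiled form; this text tells all that it offers.
- The arm moves only by the tool jog_arm, never from a script. Its argument "targets" is a list of rows, each an object of numbers: "wx", "wy", "wz": the turn, a rotation vector about the tool's x, y, z in degrees; "x", "y", "z": the shift along the tool's x, y, z in m; "hand": the opening, from 0 (shut) to 1 (fully open). In form: [{"wx": .., "wy": .., "wz": .., "x": .., "y": .., "z": .., "hand": ..}, ...]. A call has 1 to 20 rows; each row shifts and turns the pose as measured when the row begins, along the tool's axes as they then stand; what a row does not reach is not made up. A row lasts 1/10 s, in which the tool goes at most 50 mm and 8.59 degrees, less where a joint would pass 70% of its speed; a pose out of reach is approached as far as the arm can. A call with a gripper value outside its range is refused whole. The fingers move at their own pace and stop on an object; "grip_force" is the grip in N (left out, the last holds). Time passes only in rows, so rows that do not move let the fingers close. It gives the time, the measured TCP pose, the force and the opening at its end, in the units of the state.
- robot.get_state(): the state, without advancing time (a new reading comes with each control period).
- robot.read_camera(name): name is "side" or "top" or "wrist"; returns a dict with "frame" (400x640x3 uint8, red, green, blue), "vertical_fov" (degrees; the focal length in pixels is half the picture's height over the tangent of half this angle, whatever the lens; pixels are square), "cx", "cy" (the principal point, pixels), "k1" (the pictures are not rectified: a ray, as slopes to the right and down, at radius r is drawn at 1 + k1 r^2 times it, then the intrinsics apply), "extrinsics" (4x4, takes a point from camera to world coordinates). Camera axes: x right, y down, z forward; pixel columns grow to the right and rows downward; lengths in m; the calibration is good to about 2 mm. A picture is of the moment at which its call begins. There is no depth.
- robot.sign_off(): hands the job in, once; it reports no verdict.
Trained networks look in a picture, given as the dict that the camera call returned (one of the last four; its "shot" number tells which), for a name from the list of things; names that differ only in an ending like _2 or _b are one class to them, and where a whole thing is asked for, a point or a joint stands for the part that bears it (a point fixed in the world has none). Each returns a list of dicts, best first, with "score" (0 to 1); they miss things now and then, are a little off and sometimes report something else, mostly with a low value. They report only what shows in the picture. A call takes as long as a camera call.
- robot.silhouettes(picture, query): "pixels" (400x640 bool, what is visible of it) and "extent" ([left, top, right, bottom] in pixels, round what is visible of it).
- robot.tip_of(picture, query): "position" ([column, row] in pixels: a listed point, or the origin of a listed thing).
The state is a dict: "time": time; "joints": joint angles; "qd": joint speeds; "joint_efforts": joint torques, N m; "ee_pos": TCP position; "tcp_rot": TCP orientation; "wrist_force": force on the tool from outside, world axes, zero at the start; "wrist_torque": the same for the moment, N m; "gripper_width": finger opening in m.
Only numpy, scipy, OpenCV 4.12 (cv2) and the standard library are available. Lean on these libraries where they do the work, as an engineer would, in place of code of your own. Each camera call takes 0.05 s, during which the arm holds its last target.

TASK

Push the dust cabinet's clear sloping sash up from beneath its lip until the lip is level with the point of the black marker clip on the rail, then push the lock lever beside the cabinet all the way over to the back so that the sash is locked at that height. Push gently with the fingers only: pinch and lift nothing, and leave the clip and the other things on the bench as they are.

Things in the scene. Friction and masses are not known exactly. Their poses are not given: they have to be found in the camera images.
- cabinet: Grey dust cabinet, fixed. Origin: centre of underside; x from its front to its back, y left, z up. Base plate x -170 to 210, 560 wide, 20 mm high; housing y -170 to 170, back to x 155. Front wall at x -150, 70 high; above it the front slopes back at 50 degrees to the level, up to z 330. Two 44 mm wide rails run up the slope at y +148 and -148. A counterweight hangs behind.
- sash: Clear sash, 270 wide, slides up the slope 160 mm at most, shut to 20 mm open at first. Its lip: level black bar at its lower edge, 220 long (y), 12 thick (x), 30 deep (z). Origin: lip's centre. x up the slope (50 deg), y left, z out of the slope (up, front). Lower outer edge at (-6,0,15): a downward finger in front pushes there. 0.65 kg, balanced, stays put; 4 N friction, 12 N per m/s drag.
- mark (a point): Inward point of the black marker clip (30 x 26 x 20 mm) on the left rail, 12 mm left of the lip's end; set at 0.065 to 0.14 of sash travel. Axes as the lip's: x up the slope. The lip is level with it when the lip's origin has the same x along the slope as this point. The clip is stiff (about 25 N) and must stay put.
- lock (a joint): Sash-lock lever angle in rad: 0 to 0.15 at the start (unlocked, leaning to the cabinet's front), 1.0 at the rear stop (locked, leaning to the back). Stays where it is left; about 1 N at the knob moves it. It has no effect on the sash's motion.
- lock_tip (a point): Centre of the lock lever's black ball knob (26 mm), at the cabinet's right. 10 mm rod, 80 mm from hinge to knob centre; hinge along the cabinet's y at (-120, -228, 42) mm in its frame. At joint value q the knob is 80 sin(q-0.5) mm to the back and 80 cos(q-0.5) mm up from the hinge. Block under it 70 x 50 mm, top at z 45 mm.
- tin: Open round steel screw tin, 64 mm across, 35 mm high, on the cabinet's base plate left of the cabinet. Bystander. Origin: centre of its underside, z up.
- duster: White spray can with black cap, 52 mm across, 160 mm high, standing on the base plate left of the cabinet, farther back than the tin. Bystander. Origin: centre of its underside, z up.
- heatsink: Finned aluminium heat sink, 70 x 70 x 35 mm high, lying on the bench in front of the cabinet, to the right. Bystander. Origin: centre of its underside, z up.
- drive: Flat aluminium disk drive, 147 x 101 x 26 mm high, on the bench in front, to the left. Bystander. Origin: centre of its underside, x along its length, z up.
- fan: Square black case fan, 80 x 80 x 28 mm high, lying on the bench to the right of the cabinet. Bystander. Origin: centre of its underside, z up.
- screwdriver: Screwdriver, about 200 mm long and 30 mm thick at most, lying on the bench in front of the cabinet. Bystander. x along the tool, handle to -x.
- brush: Flat dusting brush, about 200 mm long and 30 mm thick at most, lying on the bench in front of the cabinet, far to the right. Bystander. x along the tool, handle to -x.

How it is judged:
On the way, in this order (a step that is already met when the one before it is completed fails the run):
1. the sash stands with its lip level with the marker (within 8 mm along the slope), still (x of sash in the frame of mark between -0.008 and 0.008 m and linear speed of sash below 0.01 m/s), for 0.2 s.
2. the lock lever is pushed over to the back (value of joint lock above 0.85 rad), for 0.1 s.
At the end, for the whole second after the job is handed in: The lip's centre is within 8 mm of the marker's point along the slope, the sash is at rest, the lock lever is over to the back (above 0.85 of 1.0 rad), and the marker clip has not moved (under 6 mm) (x of sash in the frame of mark between -0.008 and 0.008 m and value of joint lock above 0.85 rad and linear speed of sash below 0.005 m/s and distance of mark from where it was at the start of the episode below 0.006 m); the robot touches nothing.
It fails at once if the sash or its lip is pinched or shoved hard (over 30 N on the fingers) (contact force between the fingers and sash above 30 N).
It fails at once if the marker clip is pushed along the rail (distance of mark from where it was at the start of the episode above 0.006 m).
It fails at once if a bystander is lifted, carried or knocked more than 30 mm (distance of any of tin, duster, heatsink, drive, fan, screwdriver, brush from where it was at the start of the episode above 0.03 m).
It fails at once if the spray can is tipped over (angle between duster's own z axis and vertical above 0.5 rad).
It also fails if it takes over 43 s, if anything falls off the work surface, if the arm or the gripper's body presses on something with over 40 N, if the wrist force passes 120 N, or if a joint passes its speed limit or range.

## Working session

There is one attempt and no reset: what is moved stays moved. The work goes in short steps, Python scripts to look and compute and a tool call to move; the robot and the scene stay as the last step left them, time stands still between calls to the robot, and variables do not carry over. Pictures are saved under pics/ and viewed, and the job is handed in when it is done.

Besides the shell and the picture viewer there is one more tool, called after "Request:" by a JSON object that holds its "op" and its "data", one argument or row to a line. jog_arm: Moves the arm, as the interface text tells. Its arguments: {"type":"object","properties":{"targets":{"type":"array"},"grip_force":{"type":"number"}},"required":["targets"]}

```bash
mkdir -p pics
cat > h.py <<'E'
import numpy as np, cv2
from rig import robot
from scipy.spatial.transform import Rotation as R
def K(p):
    f=200/np.tan(np.radians(p["vertical_fov"])/2); return np.array([[f,0,p["cx"]],[0,f,p["cy"]],[0,0,1.]]),np.array([p["k1"],0,0,0,0.])
def proj(p,X):
    k,d=K(p);T=np.linalg.inv(np.array(p["extrinsics"]));X=np.atleast_2d(X).astype(float)
    return cv2.projectPoints(X,cv2.Rodrigues(T[:3,:3])[0],T[:3,3],k,d)[0][:,0]
def ray(p,uv):
    k,d=K(p);n=cv2.undistortPointsIter(np.array([[uv]],float),k,d,None,None,(3,50,1e-10))[0,0]
    E=np.array(p["extrinsics"]);v=E[:3,:3]@[n[0],n[1],1];return E[:3,3],v/np.linalg.norm(v)
def atz(p,uv,z):
    o,v=ray(p,uv);return o+v*(z-o[2])/v[2]
def tri(obs):
    A=np.zeros((3,3));b=np.zeros(3)
    for p,uv in obs:
        o,v=ray(p,uv);M=np.eye(3)-np.outer(v,v);A+=M;b+=M@o
    X=np.linalg.solve(A,b);return X,[np.linalg.norm(proj(p,X)[0]-uv) for p,uv in obs]
def save(p,n): cv2.imwrite(f"pics/{n}.png",cv2.cvtColor(p["frame"],cv2.COLOR_RGB2BGR))
E
python3 - <<'E'
from h import *
np.set_printoptions(precision=4,suppress=True)
print(robot.get_state())
P={}
for c in ["side","top"]:
    p=robot.read_camera(c);save(p,c+"0");P[c]=p
    print(c,p["vertical_fov"],p["k1"],np.array(p["extrinsics"]))
    for q in ["cabinet","sash","mark","lock_tip"]:
        print(c,q,[(r["score"],r["position"]) for r in robot.tip_of(p,q)[:2]])
import pickle;pickle.dump(P,open("P0.pkl","wb"))
E
```

```text
{'time': 0.0, 'joints': array([-1.3072,  0.3339,  0.0399,  1.4663, -0.0134,  1.3433, -0.0585]), 'qd': array([-0.0011, -0.0004, -0.0003, -0.0007,  0.0009,  0.0007,  0.0011]), 'joint_efforts': array([ -0.0005, -65.8563,   1.365 , -40.5558,   0.0167,   0.0126,
        -0.    ]), 'ee_pos': array([0.2306, 0.6073, 0.2524]), 'tcp_rot': array([ 0.8231,  0.5679, -0.0006,  0.0005]), 'wrist_force': array([-0.8013,  0.9246, -0.0298]), 'wrist_torque': array([ 0.004 , -0.0304,  0.016 ]), 'gripper_width': 0.08539961095910416}
side 54.65235349203668 -0.07822641550392329 [[ 0.6687 -0.5122  0.539  -0.062 ]
 [-0.7435 -0.4522  0.4926 -0.5715]
 [-0.0086 -0.7302 -0.6832  0.7741]
 [ 0.      0.      0.      1.    ]]
side cabinet [(0.96, [323.1, 168.6]), (0.4, [191.0, 202.0])]
side sash [(0.56, [284.6, 158.6])]
side mark [(0.6, [273.2, 111.6]), (0.58, [488.3, 281.2])]
side lock_tip [(0.63, [340.1, 200.5])]
top 51.17873338317389 -0.0046922207882481096 [[ 0.0502 -0.9746  0.218   0.2417]
 [-0.9987 -0.0477  0.0166 -0.0813]
 [-0.0058 -0.2186 -0.9758  1.2563]
 [ 0.      0.      0.      1.    ]]
top cabinet [(0.42, [212.3, 153.4])]
top sash [(0.83, [257.3, 193.3])]
top mark [(0.66, [210.3, 155.7])]
top lock_tip [(0.39, [339.1, 202.4])]
```

View pics/side0.png

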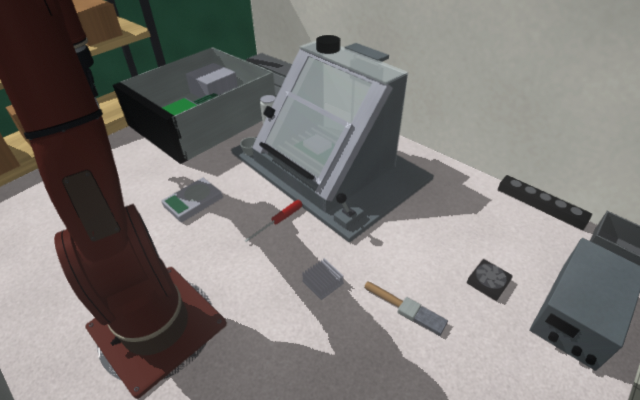

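View pics/top0.png

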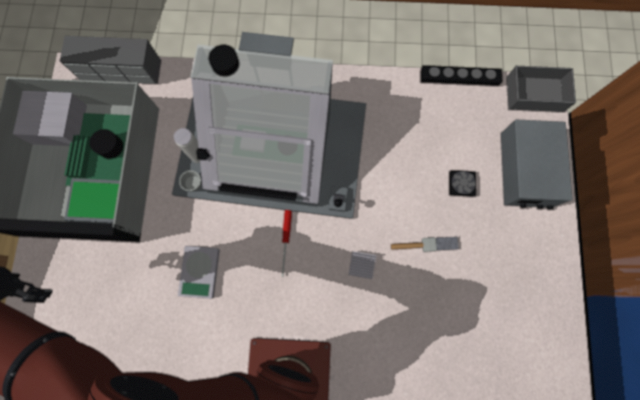

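The side view shows the lip running from about (262,146) to (315,179), the clip at about (269,112) and the knob at about (341,198). In the top view the clip is at (203,154), the lip at (218..308,190) and the knob near (338,201). I'll enlarge both.

Run:
```python
import cv2
a=cv2.imread("pics/side0.png")[80:250,220:400];cv2.imwrite("pics/side0c.png",cv2.resize(a,None,fx=4.4,fy=3.5*1,interpolation=3) if 0 else cv2.resize(a,None,fx=3.5,fy=3.5,interpolation=3))
a=cv2.imread("pics/top0.png")[30:220,165:385];cv2.imwrite("pics/top0c.png",cv2.resize(a,None,fx=3,fy=3,interpolation=3))
```

```text
(no output)
```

View pics/side0c.png

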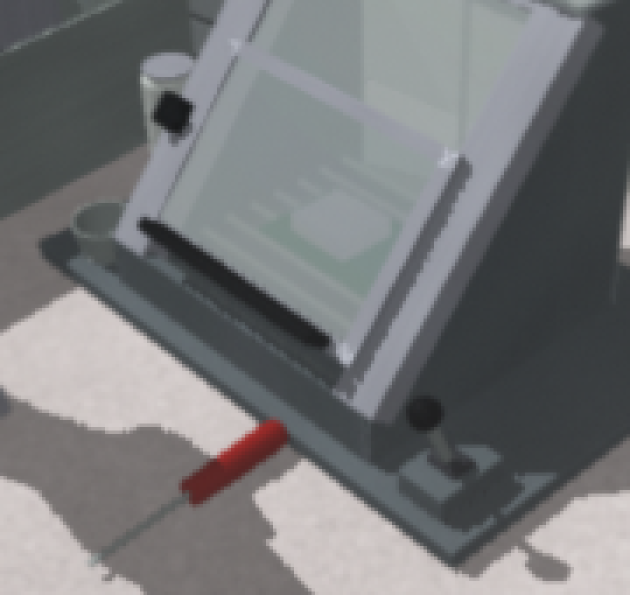

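View pics/top0c.png

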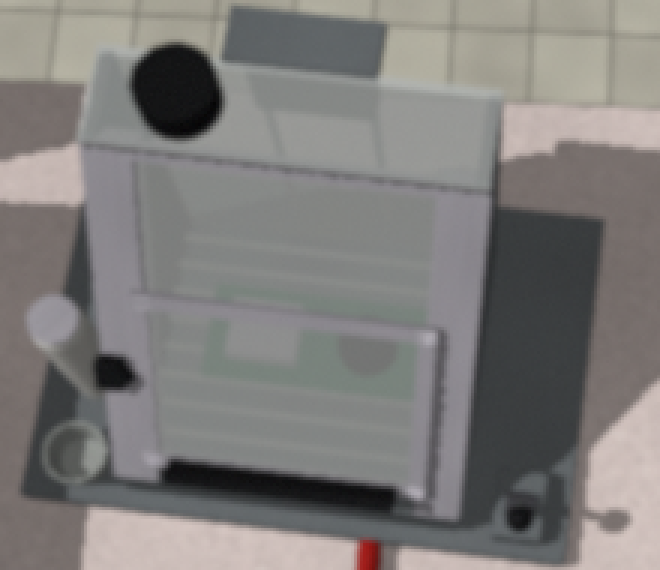

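```bash
cat > fit.py <<'E'
from h import *
import pickle
from scipy.optimize import least_squares
np.set_printoptions(precision=4,suppress=True)
P=pickle.load(open("P0.pkl","rb"))
T=lambda u,v:np.array([165+u/3-.33,30+v/3-.33]); S=lambda u,v:np.array([220+u/3.5-.36,80+v/3.5-.36])
xs=-.150+.26/np.tan(np.radians(50))
obs=[("top",T(22,495),(-.17,.28,0)),("top",T(576,564),(-.17,-.28,0)),("top",T(603,218),(.21,-.28,.02)),
("top",T(490,192),(xs,-.17,.33)),("top",T(82,147),(xs,.17,.33)),
("side",S(455,567),(-.17,-.28,0)),("side",S(40,245),(-.17,.28,.01))]
def W(c,X):
    a=c[2];return np.array([[np.cos(a),-np.sin(a),0],[np.sin(a),np.cos(a),0],[0,0,1]])@np.array(X)+[c[0],c[1],0]
f=lambda c:np.concatenate([proj(P[k],W(c,X))[0]-uv for k,uv,X in obs])
r=least_squares(f,[.85,.0,-.1],loss="soft_l1");c=r.x;print(c);print(f(c).reshape(-1,2))
inv=lambda X:W([0,0,-c[2]],np.array(X)-[c[0],c[1],0])
# knob
X,e=tri([("top" and P["top"],T(519,517)),(P["side"],S(424,412))]);print("knob",X,e,"cab",inv(X))
for q in [0,.05,.1,.15]:
    k=W(c,(-.12+.08*np.sin(q-.5),-.228,.042+.08*np.cos(q-.5)));print(q,k,proj(P["top"],k),proj(P["side"],k))
X,e=tri([(P["top"],T(138,375)),(P["side"],S(192,120))]);print("mark",X,e,inv(X))
print("clip",*[(x,inv(x)) for x in [tri([(P["top"],T(115,372)),(P["side"],S(173,113))])[0]]])
X,e=tri([(P["top"],T(163,472)),(P["side"],S(142,226))]);print("lipL",X,e,inv(X))
X,e=tri([(P["top"],T(393,500)),(P["side"],S(326,341))]);print("lipR",X,e,inv(X))
E
python3 fit.py
```

```text
[ 0.6696  0.0982 -0.0807]
[[ 0.8551  1.4305]
 [-4.3458  1.4466]
 [ 0.4809 -0.025 ]
 [ 0.3422 -1.2655]
 [-1.5811 -2.484 ]
 [ 0.1483  0.5588]
 [ 0.0449  0.4478]]
knob [ 0.5015 -0.1155  0.1131] [np.float64(0.7339976054615087), np.float64(0.8132930201044497)] cab [-0.1503 -0.2265  0.1131]
0 [ 0.4933 -0.1163  0.1122] [[337.3303 205.4431]] [[339.737  199.1871]]
0.05 [ 0.4969 -0.1166  0.114 ] [[337.5092 204.0736]] [[340.7465 197.9908]]
0.1 [ 0.5005 -0.1169  0.1157] [[337.6895 202.6857]] [[341.7776 196.8324]]
0.15 [ 0.5042 -0.1172  0.1171] [[337.8707 201.2837]] [[342.827  195.7155]]
mark [0.6047 0.238  0.1717] [np.float64(0.3248440526516378), np.float64(0.2925079528696714)] [-0.0759  0.1341  0.1717]
clip (array([0.6055, 0.2609, 0.1701]), array([-0.077 ,  0.157 ,  0.1701]))
lipL [0.5288 0.2243 0.107 ] [np.float64(1.21917056356724), np.float64(1.1474261781295125)] [-0.1504  0.1143  0.107 ]
lipR [0.5168 0.0015 0.1053] [np.float64(0.5797389082607941), np.float64(0.60511859922306)] [-0.1445 -0.1087  0.1053]
```

```bash
cat > ov.py <<'E'
from h import *
import pickle,itertools,sys
u=np.array([np.cos(np.radians(50)),0,np.sin(np.radians(50))]);n=np.array([-u[2],0,u[0]])
c=np.array([.6696,.0982,-.0807])
def W(X,c=c):
    a=c[2];return np.array([[np.cos(a),-np.sin(a),0],[np.sin(a),np.cos(a),0],[0,0,1]])@np.array(X)+[c[0],c[1],0]
inv=lambda X:W(np.array(X)-[c[0],c[1],0],[0,0,-c[2]])
sl=lambda s,y,h:np.array([-.15,y,.07])+s*u+h*n
def box(p,s,y,h,d):
    return proj(p,[W(sl(s+a*d[0]/2,y+b*d[1]/2,h+e*d[2]/2)) for a,b,e in itertools.product((-1,1),repeat=3)])
def draw(img,p,pts,col,off,sc):
    q=((pts-off+.5)*sc).astype(int)
    for i,j in itertools.combinations(range(8),2):
        if bin(i^j).count("1")==1: cv2.line(img,tuple(map(int,q[i])),tuple(map(int,q[j])),col,1)
def over(p,name,lip,mark,roi,sc):
    x0,y0,x1,y1=roi;a=cv2.cvtColor(p["frame"],cv2.COLOR_RGB2BGR)[y0:y1,x0:x1];a=cv2.resize(a,None,fx=sc,fy=sc,interpolation=3)
    draw(a,p,box(p,lip[0],0,lip[1],(.012,.22,.03)),(0,255,255),np.array([x0,y0]),sc)
    m=proj(p,W(sl(mark[0],.122,mark[1])))[0];q=((m-[x0,y0]+.5)*sc).astype(int);cv2.circle(a,tuple(map(int,q)),4,(0,0,255),1)
    draw(a,p,box(p,mark[0],.122+.015,mark[1],(.026,.03,.02)),(0,255,0),np.array([x0,y0]),sc)
    cv2.imwrite(f"pics/{name}.png",a)
E
python3 - <<'E'
from ov import *
P=pickle.load(open("P0.pkl","rb"))
over(P["top"],"ovt",(.026,.015),(.122,.01),(190,130,320,210),6)
over(P["side"],"ovs",(.026,.015),(.122,.01),(245,95,345,195),6)
for uv in [(145,240),(110,237),(62,235)]: print(atz(P["top"],uv,0),atz(P["top"],uv,.12))
E
```

```text
[0.38229293 0.4583918  0.        ] [0.3688605  0.40684264 0.12      ]
[0.38608334 0.56639939 0.        ] [0.37228886 0.50453367 0.12      ]
[0.38484976 0.71426493 0.        ] [0.37117311 0.63827556 0.12      ]
```

View pics/ovt.png

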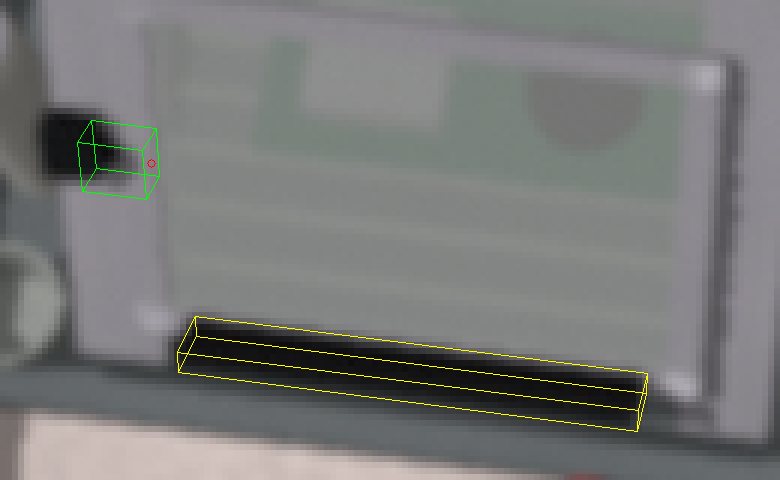

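View pics/ovs.png

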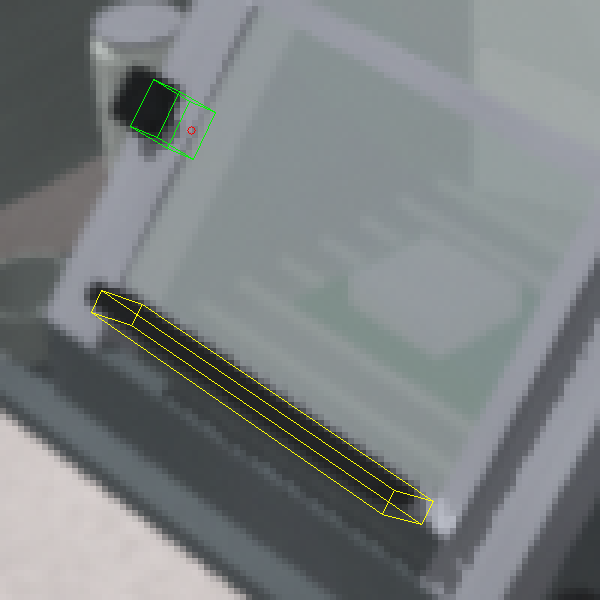

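```bash
cat > lipfit.py <<'E'
from ov import *
from scipy.optimize import minimize
def mask(p,poly):
    m=np.zeros((1600,2560),np.uint8);h=cv2.convexHull(((poly+.5)*4).astype(np.float32)).astype(np.int32)
    cv2.fillConvexPoly(m,h,255);return cv2.resize(m,(640,400),interpolation=cv2.INTER_AREA)/255.
def soft(p):
    g=p["frame"].astype(float).max(2);return np.clip((110-g)/80,0,1)
def lipfit(views,s0,h0):
    G={k:soft(p) for k,(p,r) in views.items()}
    def cost(v,full=False):
        s,h,dy,da=v;t=0
        for k,(p,r) in views.items():
            Rz=np.array([[np.cos(da),-np.sin(da),0],[np.sin(da),np.cos(da),0],[0,0,1]])
            pts=proj(p,[W(Rz@(sl(s+a*.006,b*.11+dy,h+e*.015))) for a,b,e in itertools.product((-1,1),repeat=3)])
            m=cv2.GaussianBlur(mask(p,pts),(0,0),.8);x0,y0,x1,y1=r
            d=(m-G[k])[y0:y1,x0:x1];t+=(d**2).sum()
        return t
    best=None
    for ds in (-.008,0,.008):
        r=minimize(cost,[s0+ds,h0,0.003,0],method="Nelder-Mead",options=dict(initial_simplex=np.array([[s0+ds,h0,.003,0],[s0+ds+.008,h0,.003,0],[s0+ds,h0+.008,.003,0],[s0+ds,h0,.01,0],[s0+ds,h0,.003,.03]]),xatol=1e-5,fatol=1e-3,maxiter=400))
        if best is None or r.fun<best.fun: best=r
    return best.x,best.fun
E
python3 - <<'E'
from lipfit import *
np.set_printoptions(precision=4,suppress=True)
P=pickle.load(open("P0.pkl","rb"))
for k,r in dict(top=(216,170,314,200),side=(255,135,322,184)).items():
    g=soft(P[k]);cv2.imwrite(f"pics/m{k}.png",cv2.resize((g*255).astype(np.uint8)[r[1]:r[3],r[0]:r[2]],None,fx=5,fy=5,interpolation=0))
V=dict(top=(P["top"],(216,170,314,194)),side=(P["side"],(258,135,322,184)))
print(lipfit(V,.028,.02))
E
```

```text
(array([ 0.0256,  0.0185, -0.0002, -0.011 ]), np.float64(149.99063648188368))
```

View pics/mtop.png

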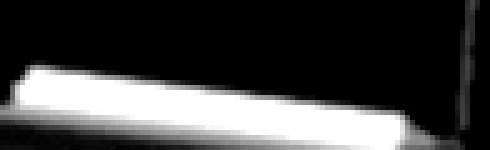

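View pics/mside.png

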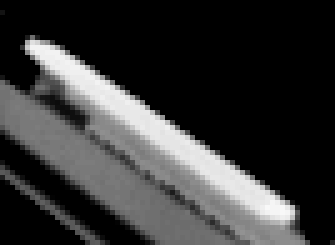

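Request:
{"op": "jog_arm", "data": {
  "targets": [
    {"wz": -8.1,"z": -0.02,"hand": 0},
    {"wz": -8.1,"z": -0.01,"hand": 0},
    {"x": -0.04,"y": 0.02,"hand": 0},
    {"x": -0.04,"y": 0.02,"hand": 0},
    {"x": -0.04,"y": 0.02,"hand": 0},
    {"x": -0.04,"y": 0.02,"hand": 0},
    {"x": -0.04,"y": 0.02,"hand": 0},
    {"x": -0.04,"y": 0.02,"hand": 0},
    {"x": -0.04,"y": 0.02,"hand": 0},
    {"x": -0.04,"y": 0.02,"hand": 0},
    {"x": -0.04,"y": 0.02,"hand": 0},
    {"x": -0.04,"y": 0.02,"hand": 0}
  ]
}}

```text
$.targets[0]: bad value
```

Request:
{"op": "jog_arm", "data": {
  "targets": [
    {"wx": 0,"wy": 0,"wz": -8.1,"x": 0,"y": 0,"z": -0.02,"hand": 0}
  ]
}}

```text
time: 0.6
ee_pos: [0.2302, 0.6065, 0.2707]
tcp_rot: [0.781, 0.625, -0.002, 0.001]
wrist_force: [-0.4, 0.4, -0.9]
gripper_width: 0.0731
```

Request:
{"op": "jog_arm", "data": {
  "targets": [
    {"wx": 0,"wy": 0,"wz": -8.1,"x": 0,"y": 0,"z": -0.01,"hand": 0},
    {"wx": 0,"wy": 0,"wz": 0,"x": -0.04,"y": 0.02,"z": 0,"hand": 0},
    {"wx": 0,"wy": 0,"wz": 0,"x": -0.04,"y": 0.02,"z": 0,"hand": 0},
    {"wx": 0,"wy": 0,"wz": 0,"x": -0.04,"y": 0.02,"z": 0,"hand": 0},
    {"wx": 0,"wy": 0,"wz": 0,"x": -0.04,"y": 0.02,"z": 0,"hand": 0},
    {"wx": 0,"wy": 0,"wz": 0,"x": -0.04,"y": 0.02,"z": 0,"hand": 0},
    {"wx": 0,"wy": 0,"wz": 0,"x": -0.04,"y": 0.02,"z": 0,"hand": 0},
    {"wx": 0,"wy": 0,"wz": 0,"x": -0.04,"y": 0.02,"z": 0,"hand": 0},
    {"wx": 0,"wy": 0,"wz": 0,"x": -0.04,"y": 0.02,"z": 0,"hand": 0},
    {"wx": 0,"wy": 0,"wz": 0,"x": -0.04,"y": 0.02,"z": 0,"hand": 0},
    {"wx": 0,"wy": 0,"wz": 0,"x": -0.04,"y": 0.02,"z": 0,"hand": 0}
  ]
}}

```text
time: 1.7
ee_pos: [0.4054, 0.1852, 0.2831]
tcp_rot: [0.727, 0.687, 0.001, -0.002]
wrist_force: [0.4, -0.2, 0.8]
gripper_width: -0.0003
```

```bash
cat > go.py <<'E'
from ov import *
import sys
np.set_printoptions(precision=4,suppress=True)
def to(xc,yc,z):
    s=robot.get_state();Rm=R.from_quat(s["tcp_rot"]).as_matrix();X=W((xc,yc,z))
    print("t",s["time"],"cab",inv(s["ee_pos"]),"F",inv(s["wrist_force"]+np.array([c[0],c[1],0])),"tilt",Rm[:,2],"xang",np.degrees(np.arctan2(Rm[1,0],Rm[0,0])),"w",s["gripper_width"])
    print("tool delta",Rm.T@(X-s["ee_pos"]))
if __name__=="__main__": to(*map(float,sys.argv[1:4]))
E
python3 go.py -.22 0 .117
```

```text
t 1.7 cab [-0.2703  0.0654  0.2831] F [ 0.3786 -0.1727  0.7853] tilt [-0.0002  0.0042 -1.    ] xang 86.71673564250275 w -0.00027146699832775916
tool delta [-0.0673  0.0488  0.1658]
```

Request:
{"op": "jog_arm", "data": {
  "targets": [
    {"wx": 0,"wy": 0,"wz": 1.3,"x": -0.02,"y": 0.015,"z": 0.035,"hand": 0},
    {"wx": 0,"wy": 0,"wz": 0,"x": -0.02,"y": 0.015,"z": 0.035,"hand": 0},
    {"wx": 0,"wy": 0,"wz": 0,"x": -0.02,"y": 0.015,"z": 0.04,"hand": 0},
    {"wx": 0,"wy": 0,"wz": 0,"x": -0.01,"y": 0.005,"z": 0.04,"hand": 0},
    {"wx": 0,"wy": 0,"wz": 0,"x": 0,"y": 0,"z": 0.015,"hand": 0},
    {"wx": 0,"wy": 0,"wz": 0,"x": 0,"y": 0,"z": 0,"hand": 0}
  ]
}}

```text
time: 2.3
ee_pos: [0.4558, 0.1026, 0.1162]
tcp_rot: [0.739, 0.673, 0.007, -0.0]
wrist_force: [-0.7, 0.8, -0.2]
gripper_width: -0.0001
```

```bash
cat > look.py <<'E'
from go import *
def look(tag):
    P={}
    for k in ("side","top"): P[k]=robot.read_camera(k);save(P[k],k+tag)
    pickle.dump(P,open(f"P{tag}.pkl","wb"))
    a=P["side"]["frame"][80:230,220:390];b=P["top"]["frame"][110:240,190:360]
    cv2.imwrite(f"pics/c{tag}.png",cv2.cvtColor(np.vstack([cv2.resize(a,(170*2,300),interpolation=3),cv2.resize(b,(340,260),interpolation=3)]) if 0 else np.hstack([cv2.resize(a,(395,349),interpolation=3),cv2.resize(b,(400,349),interpolation=3)]),cv2.COLOR_RGB2BGR))
    return P
if __name__=="__main__": look(sys.argv[1])
E
python3 go.py -.18 0 .117; python3 look.py 1
```

```text
t 2.3 cab [-0.2134 -0.0129  0.1162] F [-0.7201  0.7926 -0.2138] tilt [ 0.0091  0.0096 -0.9999] xang 84.67707571749395 w -7.788828924455135e-05
tool delta [ 0.0133  0.0333 -0.0004]
```

View pics/c1.png

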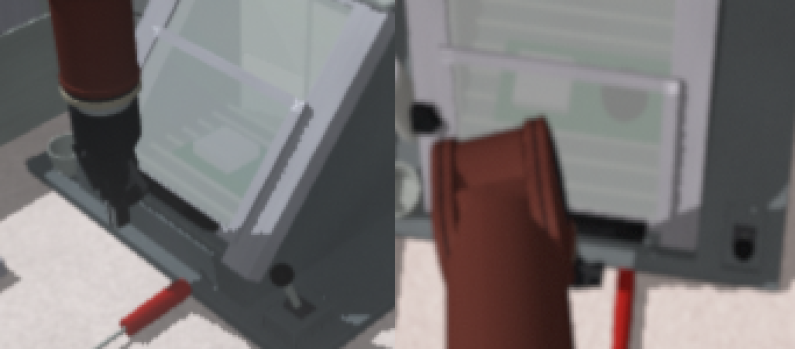

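Request:
{"op": "jog_arm", "data": {
  "targets": [
    {"wx": 0,"wy": 0,"wz": 0,"x": -0.02,"y": 0.005,"z": 0,"hand": 0},
    {"wx": 0,"wy": 0,"wz": 0,"x": -0.02,"y": 0.008,"z": 0,"hand": 0},
    {"wx": 0,"wy": 0,"wz": 0,"x": -0.006,"y": 0.008,"z": 0,"hand": 0},
    {"wx": 0,"wy": 0,"wz": 0,"x": 0,"y": 0.004,"z": 0,"hand": 0},
    {"wx": 0,"wy": 0,"wz": 0,"x": 0,"y": 0.004,"z": 0,"hand": 0},
    {"wx": 0,"wy": 0,"wz": 0,"x": 0,"y": 0.004,"z": 0,"hand": 0}
  ]
}}

```text
time: 3.0
ee_pos: [0.4905, 0.0592, 0.1252]
tcp_rot: [0.737, 0.676, 0.014, 0.001]
wrist_force: [-2.3, -0.1, -0.6]
gripper_width: -0.0001
```

```bash
python3 go.py -.18 -.06 .117; python3 look.py 2
```

```text
t 3.0 cab [-0.1753 -0.0534  0.1252] F [-2.3211 -0.3189 -0.6037] tilt [ 0.0214  0.0175 -0.9996] xang 85.11486052663733 w -9.337717003598106e-05
tool delta [-0.0068 -0.0048  0.008 ]
```

View pics/c2.png

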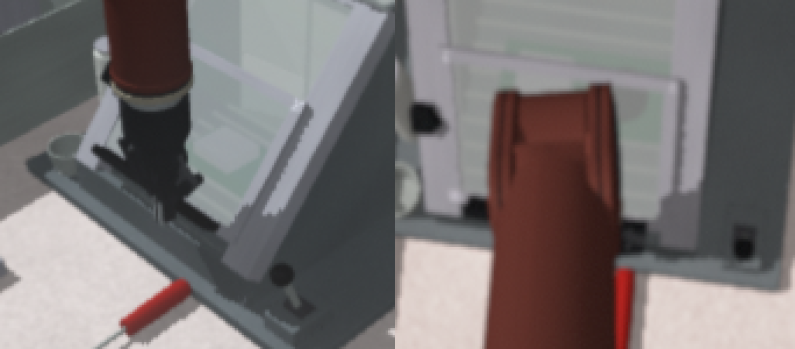

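Request:
{"op": "jog_arm", "data": {
  "targets": [
    {"wx": 1.1,"wy": -1.1,"wz": 0,"x": 0,"y": -0.006,"z": 0.012,"hand": 0},
    {"wx": 0,"wy": 0,"wz": 0,"x": 0,"y": 0,"z": 0.002,"hand": 0}
  ]
}}

```text
time: 3.3
ee_pos: [0.4839, 0.0606, 0.1097]
tcp_rot: [0.736, 0.677, -0.001, 0.0]
wrist_force: [-0.7, 0.8, -0.2]
gripper_width: -0.0002
```

```bash
python3 go.py -.18 -.06 .115
```

```text
t 3.3 cab [-0.182  -0.0524  0.1097] F [-0.7925  0.7868 -0.2019] tilt [-0.0018 -0.0017 -1.    ] xang 85.16031544633756 w -0.00019469708482857987
tool delta [-0.0076  0.002  -0.0052]
```

Request:
{"op": "jog_arm", "data": {
  "targets": [
    {"wx": 0,"wy": 0,"wz": 0,"x": 0,"y": 0.006,"z": 0,"hand": 0},
    {"wx": 0,"wy": 0,"wz": 0,"x": 0,"y": 0.003,"z": 0,"hand": 0},
    {"wx": 0,"wy": 0,"wz": 0,"x": 0,"y": 0.004,"z": -0.004,"hand": 0},
    {"wx": 0,"wy": 0,"wz": 0,"x": 0,"y": 0.004,"z": -0.004,"hand": 0},
    {"wx": 0,"wy": 0,"wz": 0,"x": 0,"y": 0.004,"z": -0.004,"hand": 0},
    {"wx": 0,"wy": 0,"wz": 0,"x": 0,"y": 0.004,"z": -0.004,"hand": 0}
  ]
}}

```text
time: 3.9
ee_pos: [0.5001, 0.0596, 0.1202]
tcp_rot: [0.735, 0.678, -0.011, -0.007]
wrist_force: [-6.3, 0.7, -0.9]
gripper_width: -0.0002
```

```bash
python3 go.py -.18 -.06 .115; python3 look.py 3
```

```text
t 3.9 cab [-0.1658 -0.0521  0.1202] F [-6.3586  0.2022 -0.8623] tilt [-0.026  -0.0038 -0.9997] xang 85.32605166146473 w -0.00022177477058647107
tool delta [-0.0079 -0.0141  0.0056]
```

View pics/c3.png

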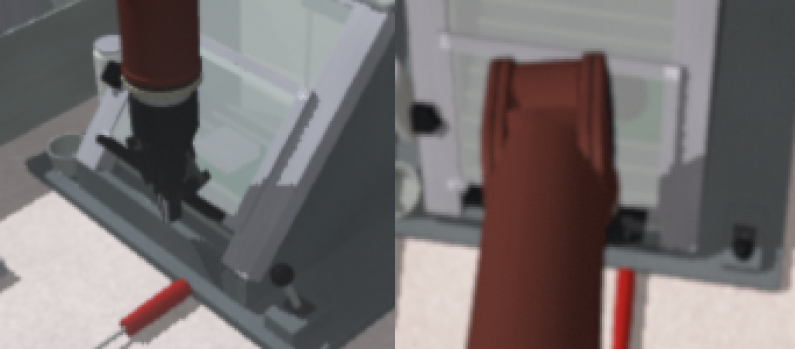

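Request:
{"op": "jog_arm", "data": {
  "targets": [
    {"wx": -1.5,"wy": 0,"wz": 0,"x": 0,"y": 0.006,"z": -0.006,"hand": 0},
    {"wx": -0.5,"wy": 0,"wz": 0,"x": 0,"y": 0.006,"z": -0.006,"hand": 0},
    {"wx": -0.5,"wy": 0,"wz": 0,"x": 0,"y": 0.006,"z": -0.006,"hand": 0},
    {"wx": -0.5,"wy": 0,"wz": 0,"x": 0,"y": 0.006,"z": -0.006,"hand": 0},
    {"wx": -0.5,"wy": 0,"wz": 0,"x": 0,"y": 0.006,"z": -0.006,"hand": 0},
    {"wx": -0.5,"wy": 0,"wz": 0,"x": 0,"y": 0.006,"z": -0.006,"hand": 0}
  ]
}}

```text
time: 4.6
ee_pos: [0.5262, 0.0575, 0.1505]
tcp_rot: [0.735, 0.678, 0.003, 0.01]
wrist_force: [-6.4, 1.4, -2.3]
gripper_width: -0.0001
```

```bash
python3 go.py -.18 -.06 .115; python3 look.py 4
```

```text
t 4.6 cab [-0.1396 -0.0521  0.1505] F [-6.5244  0.8686 -2.3358] tilt [ 0.0179 -0.0119 -0.9998] xang 85.41135093231357 w -0.000114411559546155
tool delta [-0.0075 -0.041   0.0348]
```

View pics/c4.png

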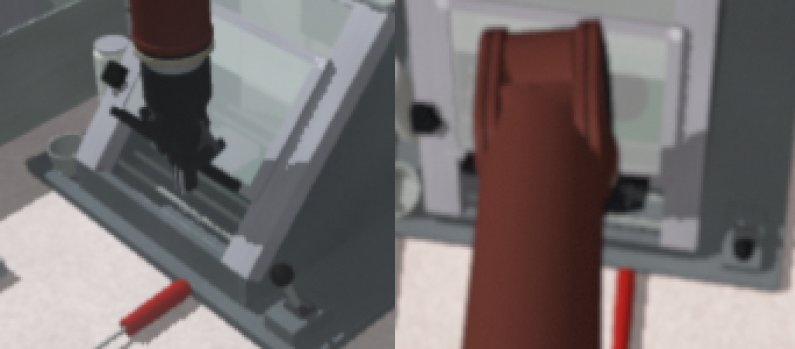

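Run:
```python
from ov import *
P=pickle.load(open("P4.pkl","rb"))
over(P["top"],"o4t",(.080,.0185),(.1245,.01),(190,130,320,210),3)
over(P["side"],"o4s",(.080,.0185),(.1245,.01),(245,95,345,195),3)
a=cv2.imread("pics/o4t.png");b=cv2.imread("pics/o4s.png");b=cv2.resize(b,(300,300));
h=np.zeros((300,a.shape[1],3),np.uint8);h[:a.shape[0]]=a;cv2.imwrite("pics/o4.png",np.hstack([h,b]))
```

```text
(no output)
```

View pics/o4.png

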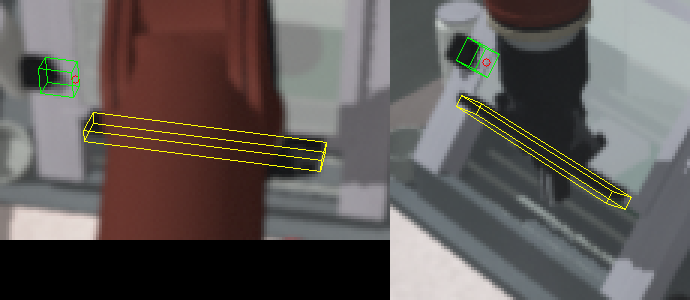

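Request:
{"op": "jog_arm", "data": {
  "targets": [
    {"wx": 0.5,"wy": 0.6,"wz": 0,"x": 0,"y": 0.005,"z": -0.006,"hand": 0},
    {"wx": 0,"wy": 0,"wz": 0,"x": 0,"y": 0.006,"z": -0.006,"hand": 0},
    {"wx": -0.3,"wy": 0,"wz": 0,"x": 0,"y": 0.005,"z": -0.006,"hand": 0},
    {"wx": -0.3,"wy": 0,"wz": 0,"x": 0,"y": 0.005,"z": -0.006,"hand": 0}
  ]
}}

```text
time: 5.1
ee_pos: [0.5429, 0.0562, 0.1721]
tcp_rot: [0.735, 0.679, 0.002, 0.003]
wrist_force: [-4.3, -0.1, -3.6]
gripper_width: -0.0001
```

```bash
python3 go.py -.18 -.06 .115; python3 look.py 5
python3 - <<'E'
from ov import *
P=pickle.load(open("P5.pkl","rb"))
a=P["side"]["frame"][90:150,245:305];b=P["top"]["frame"][135:195,190:250]
cv2.imwrite("pics/d5.png",cv2.cvtColor(np.hstack([cv2.resize(x,(390,390),interpolation=3) for x in (a,b)]),cv2.COLOR_RGB2BGR))
E
```

```text
t 5.1 cab [-0.1229 -0.0521  0.1721] F [-4.2451 -0.4137 -3.5846] tilt [ 0.0077 -0.0024 -1.    ] xang 85.46405966194588 w -7.983000413862186e-05
tool delta [-0.0077 -0.0576  0.0566]
```

View pics/d5.png

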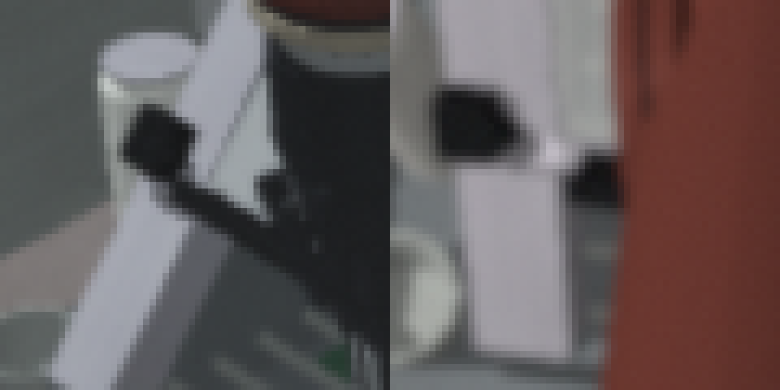

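```bash
cat > cf.py <<'E'
from lipfit import *
np.set_printoptions(precision=4,suppress=True)
P0=pickle.load(open("P0.pkl","rb"));tag=sys.argv[1];P5=pickle.load(open(f"P{tag}.pkl","rb"))
def gen(f,views,x0,step,th):
    G={k:np.clip((th-p["frame"].astype(float).max(2))/60,0,1) for k,(p,r) in views.items()}
    def cost(v):
        t=0
        for k,(p,r) in views.items():
            m=cv2.GaussianBlur(mask(p,proj(p,[W(q) for q in f(v)])),(0,0),.8);a,b,c2,d=r
            t+=((m-G[k])[b:d,a:c2]**2).sum()
        return t
    x0=np.array(x0,float);r=minimize(cost,x0,method="Nelder-Mead",options=dict(initial_simplex=np.vstack([x0]+[x0+np.eye(len(x0))[i]*step for i in range(len(x0))]),xatol=1e-5,fatol=1e-3));return r.x,r.fun
bx=lambda s,y,h,d:[sl(s+a*d[0]/2,y+b*d[1]/2,h+e*d[2]/2) for a,b,e in itertools.product((-1,1),repeat=3)]
V=dict(top=(P0["top"],(192,144,214,166)),side=(P0["side"],(258,99,282,124)))
def clip(l,wbox,th):
    return lambda v:[*[sl(v[0]+a*l/2,v[1]+b,v[2]+e*th/2) for a,b,e in itertools.product((-1,1),(0.012,wbox),(-1,1))],*[sl(v[0],v[1],v[2]+e*th/2) for e in (-1,1)]]
for l,w in ((.026,.03),(.03,.026),(.026,.038),(.03,.042)):
    for fo in (0,):
        print("clip",l,w,gen(clip(l,w,.02),V,[.1245,.122,.01],.006,110))
lip=lambda v:bx(v[0],v[1],v[2],(.012,.22,.03))
V0=dict(top=(P0["top"],(205,170,245,186)),side=(P0["side"],(258,135,290,160)))
print("lip0",gen(lip,V0,[.026,.003,.0185],.006,90))
E
python3 cf.py 5
```

```text
clip 0.026 0.03 (array([0.1229, 0.1417, 0.0076]), np.float64(44.797995621945724))
clip 0.03 0.026 (array([0.1229, 0.1432, 0.0092]), np.float64(53.130503757766206))
clip 0.026 0.038 (array([0.1217, 0.1389, 0.0049]), np.float64(42.39281864275148))
clip 0.03 0.042 (array([0.1221, 0.1367, 0.0051]), np.float64(58.3322097914258))
lip0 (array([ 0.0269, -0.0008,  0.0204]), np.float64(13.792811009902278))
```

```bash
cat > lipnow.py <<'E'
import sys
exec(open("cf.py").read().split("for l,w in")[0])
lip=lambda v:bx(v[0],-.0008,.0204,(.012,.22,.03))
T=(214,150,224,172);S=(266,112,282,132)
if len(sys.argv)>2: T,S=eval(sys.argv[2])
for V in (dict(top=(P5["top"],T)),dict(side=(P5["side"],S)),dict(top=(P5["top"],T),side=(P5["side"],S))):
    for s0 in (.1,.115): print(list(V),gen(lip,V,[s0],.006,90))
E
python3 lipnow.py 5
```

```text
['top'] (array([0.1113]), np.float64(3.9207488773503325))
['top'] (array([0.1113]), np.float64(3.9207488773503325))
['side'] (array([0.1107]), np.float64(41.062251928437455))
['side'] (array([0.1107]), np.float64(41.062251928437455))
['top', 'side'] (array([0.1107]), np.float64(45.4937839310345))
['top', 'side'] (array([0.1107]), np.float64(45.4937839310345))
```

Request:
{"op": "jog_arm", "data": {
  "targets": [
    {"wx": 0,"wy": 0,"wz": 0,"x": 0,"y": 0.004,"z": -0.004,"hand": 0},
    {"wx": 0,"wy": 0,"wz": 0,"x": 0,"y": 0.004,"z": -0.004,"hand": 0}
  ]
}}

```text
time: 5.4
ee_pos: [0.5499, 0.0556, 0.1801]
tcp_rot: [0.734, 0.679, 0.001, 0.003]
wrist_force: [-7.0, 0.0, -0.6]
gripper_width: -0.0001
```

```bash
python3 go.py -.18 -.06 .115; python3 look.py 6
python3 - <<'E'
from ov import *
P=pickle.load(open("P6.pkl","rb"))
a=P["side"]["frame"][90:150,245:305];b=P["top"]["frame"][135:195,190:250]
cv2.imwrite("pics/d6.png",cv2.cvtColor(np.hstack([cv2.resize(x,(390,390),interpolation=3) for x in (a,b)]),cv2.COLOR_RGB2BGR))
E
python3 lipnow.py 6
python3 - <<'E'
from h import *
for k in("top","side"):
    p=robot.read_camera(k)
    for q in("mark","sash"): print(k,q,[(r["score"],r["position"]) for r in robot.tip_of(p,q)[:3]])
E
```

```text
t 5.4 cab [-0.1158 -0.0521  0.1801] F [-6.9723 -0.5172 -0.6408] tilt [ 0.0056 -0.0022 -1.    ] xang 85.47510011028766 w -9.383262680936767e-05
tool delta [-0.0077 -0.0645  0.0648]
['top'] (array([0.1212]), np.float64(7.048187134372368))
['top'] (array([0.1212]), np.float64(7.048187134372368))
['side'] (array([0.1212]), np.float64(40.747195878868254))
['side'] (array([0.1212]), np.float64(40.747195878868254))
['top', 'side'] (array([0.1212]), np.float64(47.795383013240624))
['top', 'side'] (array([0.1212]), np.float64(47.795383013240624))
top mark [(0.65, [210.1, 156.6])]
top sash []
side mark [(0.59, [274.6, 111.5])]
side sash []
```

View pics/d6.png

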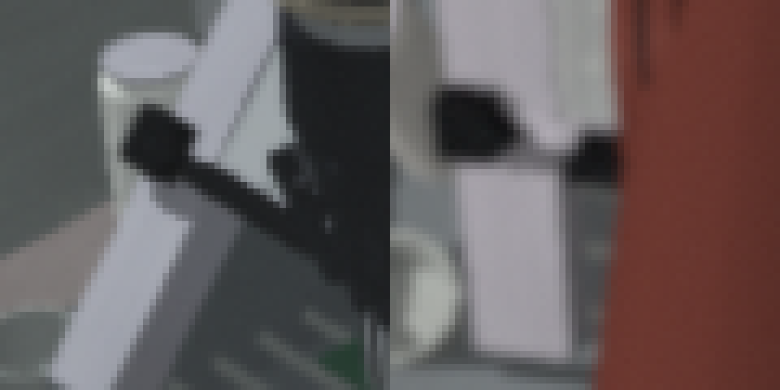

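Run:
```python
from ov import *
np.set_printoptions(precision=4,suppress=True)
P=pickle.load(open("P0.pkl","rb"));T,S=P["top"],P["side"]
def rep(X,e):
    q=inv(X)-[-.15,0,.07];print("s",q@u,"y",q[1],"h",q@n,"err",np.array(e))
for a,b in (((210.1,156.6),(274.6,111.5)),((210.3,155.7),(273.2,111.6))): rep(*tri([(T,np.array(a)),(S,np.array(b))]))
# s from single views assuming y=.122, h given
from scipy.optimize import least_squares
for h in(.01,.015,.02):
  for p,a in ((T,(210.2,156.1)),(S,(273.9,111.5))):
    r=least_squares(lambda v:proj(p,W(sl(v[0],v[1],h)))[0]-a,[.12,.12]);print(h,r.x)
# lip origin from tip_of at start
rep(*tri([(T,np.array((257.3,193.3))),(S,np.array((284.6,158.6)))]))
for h in(.0185,):
  for p,a in ((T,(257.3,193.3)),(S,(284.6,158.6))):
    r=least_squares(lambda v:proj(p,W(sl(v[0],v[1],h)))[0]-a,[.03,0]);print(h,r.x)
```

```text
s 0.13077809196204715 y 0.12898614818688153 h 0.021429539418667272 err [0.9439 0.8496]
s 0.1305074411231973 y 0.13059420665322716 h 0.02136622347521815 err [0.2408 0.2167]
0.01 [0.1225 0.1346]
0.01 [0.1304 0.1405]
0.015 [0.1257 0.1328]
0.015 [0.1309 0.1354]
0.02 [0.129 0.131]
0.02 [0.1313 0.1302]
s 0.032144361274016535 y -0.00028960026024844426 h 0.03058192377169559 err [0.191  0.1893]
0.0185 [0.0224 0.0028]
0.0185 [0.0301 0.0098]
```

Request:
{"op": "jog_arm", "data": {
  "targets": [
    {"wx": 0,"wy": 0,"wz": 0,"x": 0,"y": 0.003,"z": -0.003,"hand": 0},
    {"wx": 0,"wy": 0,"wz": 0,"x": 0,"y": 0,"z": 0,"hand": 0}
  ]
}}

```text
time: 6.0
ee_pos: [0.5527, 0.0554, 0.1836]
tcp_rot: [0.734, 0.679, 0.001, 0.003]
wrist_force: [-1.6, 0.7, 0.9]
gripper_width: 0.0
```

```bash
python3 go.py -.18 -.06 .115; python3 look.py 7; 
python3 lipnow.py 7
```

```text
t 6.0 cab [-0.1131 -0.0521  0.1836] F [-1.6905  0.5721  0.9188] tilt [ 0.0056 -0.0018 -1.    ] xang 85.47534387427041 w 4.409977098316237e-05
tool delta [-0.0077 -0.0673  0.0682]
['top'] (array([0.1276]), np.float64(8.189042342873401))
['top'] (array([0.1276]), np.float64(8.189042342873401))
['side'] (array([0.1017]), np.float64(110.70565044651634))
['side'] (array([0.1253]), np.float64(40.84667240927621))
['top', 'side'] (array([0.1266]), np.float64(49.50983832713546))
['top', 'side'] (array([0.1266]), np.float64(49.50983832713546))
```

Request:
{"op": "jog_arm", "data": {
  "targets": [
    {"wx": 0,"wy": 0,"wz": 0,"x": 0,"y": -0.02,"z": 0.0,"hand": 0},
    {"wx": 0,"wy": 0,"wz": 0,"x": 0,"y": -0.04,"z": 0.0,"hand": 0},
    {"wx": 0,"wy": 0,"wz": 0,"x": 0,"y": -0.04,"z": 0.0,"hand": 0},
    {"wx": 0,"wy": 0,"wz": 0,"x": -0.04,"y": -0.01,"z": 0.0,"hand": 0},
    {"wx": 0,"wy": 0,"wz": 0,"x": -0.04,"y": 0,"z": 0.0,"hand": 0},
    {"wx": 0,"wy": 0,"wz": 0,"x": -0.04,"y": 0,"z": 0.0,"hand": 0},
    {"wx": 0,"wy": 0,"wz": 0,"x": -0.04,"y": 0,"z": 0.0,"hand": 0},
    {"wx": 0,"wy": 0,"wz": 0,"x": 0,"y": 0,"z": 0.0,"hand": 0}
  ]
}}

```text
time: 6.9
ee_pos: [0.4338, -0.0998, 0.1859]
tcp_rot: [0.733, 0.68, 0.01, 0.01]
wrist_force: [-0.5, 0.2, 0.1]
gripper_width: 0.0
```

```bash
python3 go.py -.215 -.228 .114; python3 look.py 8; 
python3 lipnow.py 8 "((214,145,224,165),(267,110,290,126))"
python3 - <<'E'
from h import *
for k in("top","side"):
    p=robot.read_camera(k)
    for q in("mark","sash","lock_tip"): print(k,q,[(r["score"],r["position"]) for r in robot.tip_of(p,q)[:3]])
E
```

```text
t 6.9 cab [-0.2191 -0.2163  0.1859] F [-0.4983  0.1654  0.0694] tilt [ 0.0285 -0.     -0.9996] xang 85.65302458170554 w 3.456940492207944e-05
tool delta [-0.0118  0.002   0.072 ]
['top'] (array([0.1268]), np.float64(4.768913677698642))
['top'] (array([0.1268]), np.float64(4.768913677698642))
['side'] (array([0.064]), np.float64(118.8))
['side'] (array([0.1247]), np.float64(53.77995753503645))
['top', 'side'] (array([0.064]), np.float64(160.49305555555554))
['top', 'side'] (array([0.1256]), np.float64(58.63375200839797))
top mark [(0.44, [209.1, 157.6])]
top sash []
top lock_tip []
side mark [(0.66, [273.8, 112.2])]
side sash [(0.97, [297.7, 127.0]), (0.72, [272.6, 116.0])]
side lock_tip [(0.63, [343.0, 195.5])]
```

View pics/c8.png

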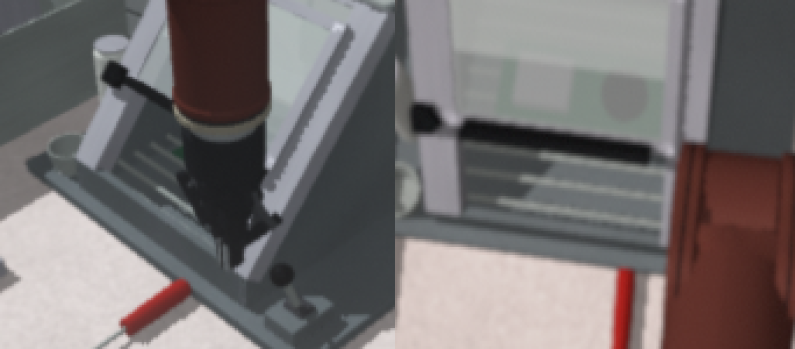

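Run:
```python
from ov import *
from scipy.optimize import least_squares
P=pickle.load(open("P8.pkl","rb"));T,S=P["top"],P["side"]
for h in(.0204,.03):
  for a in ((284.6,158.6),(297.7,127.0),(273.8,111.9)):
    print(h,a,least_squares(lambda v:proj(S,W(sl(v[0],v[1],h)))[0]-a,[.1,0]).x)
over(T,"o8t",(.126,.0204),(.126,.0204),(195,135,320,175),6)
over(S,"o8s",(.126,.0204),(.126,.0204),(255,95,305,145),6)
a=T["frame"][140:175,195:260];cv2.imwrite("pics/o8r.png",cv2.cvtColor(cv2.resize(a,None,fx=10,fy=10,interpolation=3),cv2.COLOR_RGB2BGR))
```

```text
0.0204 (284.6, 158.6) [0.03044991 0.00811296]
0.0204 (297.7, 127.0) [0.12764467 0.01701147]
0.0204 (273.8, 111.9) [0.13012718 0.129475  ]
0.03 (284.6, 158.6) [ 0.03242062 -0.00033715]
0.03 (297.7, 127.0) [0.12849731 0.008459  ]
0.03 (273.8, 111.9) [0.13095126 0.11962881]
```

View pics/o8t.png

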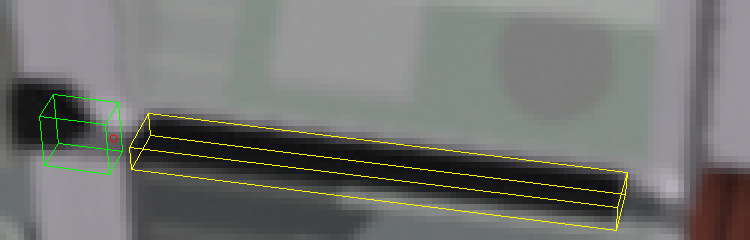

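View pics/o8s.png

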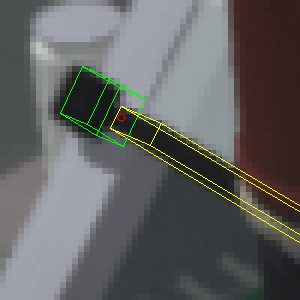

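View pics/o8r.png

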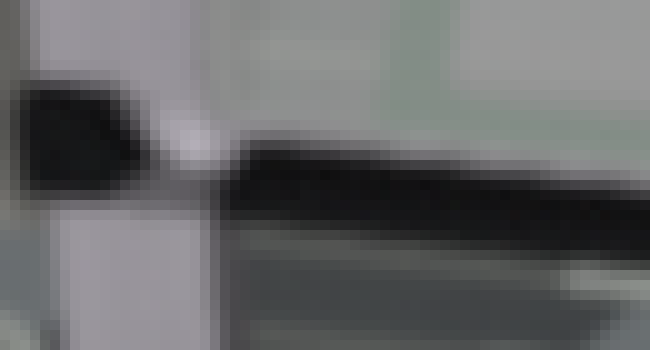

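Run:
```python
from ov import *
np.set_printoptions(precision=4,suppress=True)
p=robot.read_camera("wrist");save(p,"w0");print(p["vertical_fov"],np.array(p["extrinsics"]),proj(p,W(sl(.126,.122,.02))))
s=robot.get_state();Rm=R.from_quat(s["tcp_rot"]).as_matrix();E=np.array(p["extrinsics"]);print(Rm.T@(E[:3,3]-s["ee_pos"]),Rm.T@E[:3,:3])
```

```text
71.08925927900967 [[ 0.0679  0.9412  0.3309  0.352 ]
 [ 0.9977 -0.065  -0.0198 -0.0889]
 [ 0.0028  0.3314 -0.9435  0.3046]
 [ 0.      0.      0.      1.    ]] [[715.7555 396.3665]]
[ 0.     -0.0788 -0.1215] [[ 1.     -0.0001  0.0007]
 [-0.0001  0.9515  0.3076]
 [-0.0007 -0.3076  0.9515]]
```

View pics/w0.png

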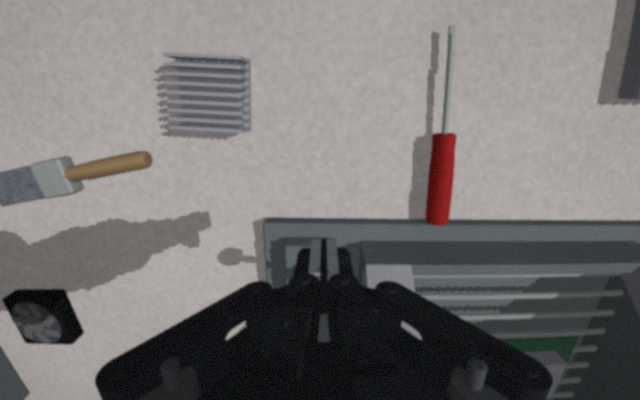

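Request:
{"op": "jog_arm", "data": {
  "targets": [
    {"wx": 1.6,"wy": 0,"wz": 0,"x": 0,"y": 0,"z": -0.03,"hand": 0},
    {"wx": 0,"wy": 0,"wz": 0,"x": 0.03,"y": 0,"z": -0.03,"hand": 0},
    {"wx": 0,"wy": 0,"wz": 0,"x": 0.04,"y": 0.01,"z": -0.03,"hand": 0},
    {"wx": 0,"wy": 0,"wz": 0,"x": 0.04,"y": 0.02,"z": -0.02,"hand": 0},
    {"wx": 0,"wy": 0,"wz": 0,"x": 0.04,"y": 0.02,"z": 0,"hand": 0},
    {"wx": 0,"wy": 0,"wz": 0,"x": 0.04,"y": 0.02,"z": 0,"hand": 0},
    {"wx": 0,"wy": 0,"wz": 0,"x": 0.03,"y": 0,"z": 0,"hand": 0},
    {"wx": 0,"wy": 0,"wz": 0,"x": 0,"y": 0,"z": 0,"hand": 0},
    {"wx": 0,"wy": 0,"wz": 0,"x": 0,"y": 0,"z": 0,"hand": 0}
  ]
}}

```text
time: 8.35
ee_pos: [0.5206, 0.1309, 0.2988]
tcp_rot: [0.731, 0.683, 0.0, -0.003]
wrist_force: [-0.1, -1.1, -0.3]
gripper_width: -0.0004
```

Run:
```python
from go import *
to(-.215,-.228,.2)
p=robot.read_camera("wrist");save(p,"w1");m=proj(p,W(sl(.126,.122,.02)))[0];print(m)
pickle.dump(p,open("Pw.pkl","wb"))
for q in("mark","sash"): print(q,[(r["score"],r["position"]) for r in robot.tip_of(p,q)[:3]])
```

```text
t 8.35 cab [-0.1511  0.0205  0.2988] F [ 0.0156 -1.0572 -0.3249] tilt [-0.004   0.0046 -1.    ] xang 86.13922282213626 w -0.0003667473832923025
tool delta [-0.2481 -0.0668  0.098 ]
[424.1316 264.9492]
mark [(0.82, [435.7, 261.5]), (0.59, [82.5, 52.9])]
sash [(0.59, [298.9, 265.5])]
```

View pics/w1.png

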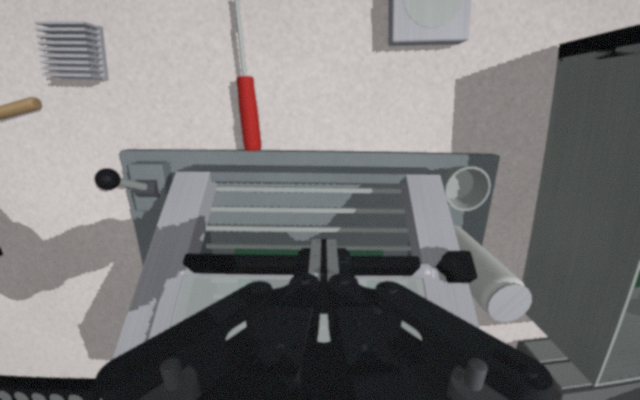

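Run:
```python
from ov import *
p=pickle.load(open("Pw.pkl","rb"))
over(p,"ow",(.126,.0204),(.126,.0204),(380,235,500,295),6)
for s in (.116,.121,.126,.131,.136): print(s,proj(p,[W(sl(s,.122,.02)),W(sl(s,.11,.02)),W(sl(s,.122,.01))]).round(1).tolist())
a=p["frame"][235:295,380:500];cv2.imwrite("pics/owr.png",cv2.cvtColor(cv2.resize(a,None,fx=6,fy=6,interpolation=3),cv2.COLOR_RGB2BGR))
```

```text
0.116 [[422.4, 255.4], [410.6, 255.4], [419.3, 258.9]]
0.121 [[423.2, 260.1], [411.4, 260.1], [420.2, 263.5]]
0.126 [[424.1, 264.9], [412.2, 264.9], [421.0, 268.2]]
0.131 [[425.0, 269.9], [413.0, 269.9], [421.9, 273.0]]
0.136 [[426.0, 274.9], [413.8, 274.9], [422.7, 277.9]]
```

View pics/ow.png

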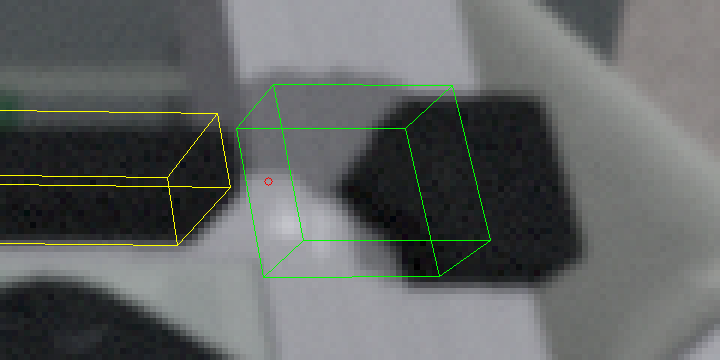

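View pics/owr.png

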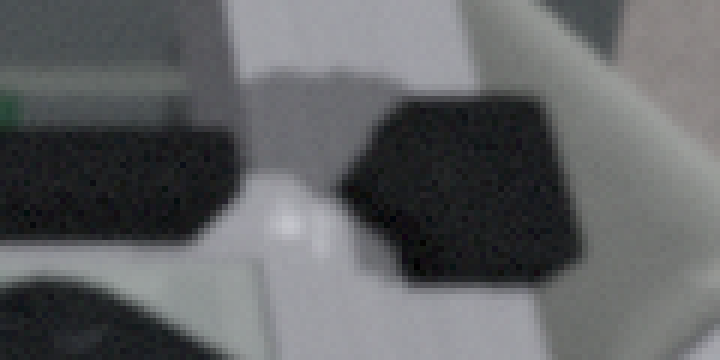

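Request:
{"op": "jog_arm", "data": {
  "targets": [
    {"wx": 0,"wy": 0,"wz": 0.7,"x": 0,"y": -0.03,"z": 0,"hand": 0},
    {"wx": 0,"wy": 0,"wz": 0,"x": -0.03,"y": -0.03,"z": 0,"hand": 0},
    {"wx": 0,"wy": 0,"wz": 0,"x": -0.04,"y": -0.01,"z": 0.02,"hand": 0},
    {"wx": 0,"wy": 0,"wz": 0,"x": -0.04,"y": 0,"z": 0.03,"hand": 0},
    {"wx": 0,"wy": 0,"wz": 0,"x": -0.04,"y": 0,"z": 0.03,"hand": 0},
    {"wx": 0,"wy": 0,"wz": 0,"x": -0.04,"y": 0,"z": 0.03,"hand": 0},
    {"wx": 0,"wy": 0,"wz": 0,"x": -0.04,"y": 0,"z": 0.02,"hand": 0},
    {"wx": 0,"wy": 0,"wz": 0,"x": -0.02,"y": 0,"z": 0,"hand": 0},
    {"wx": 0,"wy": 0,"wz": 0,"x": 0,"y": 0,"z": 0,"hand": 0}
  ]
}}

```text
time: 9.4
ee_pos: [0.422, -0.127, 0.1659]
tcp_rot: [0.74, 0.672, 0.007, -0.004]
wrist_force: [1.0, 0.3, 0.7]
gripper_width: -0.0
```

```bash
python3 go.py -.215 -.228 .114; python3 look.py 9
```

```text
t 9.4 cab [-0.2286 -0.2444  0.1659] F [0.9837 0.3639 0.6644] tilt [ 0.0048  0.0144 -0.9999] xang 84.5242258112299 w -8.590050446942036e-06
tool delta [0.0158 0.0132 0.0522]
```

View pics/c9.png

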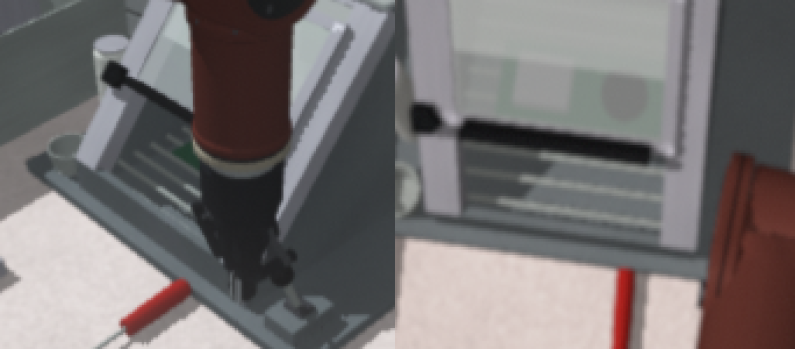

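Request:
{"op": "jog_arm", "data": {
  "targets": [
    {"wx": 0,"wy": -0.8,"wz": -0.9,"x": 0.012,"y": 0,"z": 0.026,"hand": 0},
    {"wx": 0,"wy": 0,"wz": 0,"x": 0.004,"y": 0,"z": 0.026,"hand": 0},
    {"wx": 0,"wy": 0,"wz": 0,"x": 0,"y": 0,"z": 0,"hand": 0}
  ]
}}

```text
time: 9.8
ee_pos: [0.4264, -0.1047, 0.1151]
tcp_rot: [0.733, 0.681, 0.004, 0.002]
wrist_force: [0.2, 0.9, 0.7]
gripper_width: 0.0
```

```bash
python3 go.py -.18 -.228 .114
```

```text
t 9.8 cab [-0.226  -0.2218  0.1151] F [0.1245 0.8839 0.7144] tilt [ 0.0089  0.0032 -1.    ] xang 85.78162581216696 w 2.2371966450564682e-06
tool delta [-0.0065  0.046   0.0014]
```

Request:
{"op": "jog_arm", "data": {
  "targets": [
    {"wx": 0,"wy": 0,"wz": 0,"x": -0.008,"y": 0.012,"z": 0,"hand": 0},
    {"wx": 0,"wy": 0,"wz": 0,"x": 0,"y": 0.012,"z": 0,"hand": 0},
    {"wx": 0,"wy": 0,"wz": 0,"x": 0,"y": 0.012,"z": 0,"hand": 0},
    {"wx": 0,"wy": 0,"wz": 0,"x": 0,"y": 0.008,"z": 0,"hand": 0},
    {"wx": 0,"wy": 0,"wz": 0,"x": 0,"y": 0.008,"z": 0,"hand": 0},
    {"wx": 0,"wy": 0,"wz": 0,"x": 0,"y": 0.008,"z": 0,"hand": 0},
    {"wx": 0,"wy": 0,"wz": 0,"x": 0,"y": 0.008,"z": 0,"hand": 0}
  ]
}}

```text
time: 10.5
ee_pos: [0.4979, -0.1135, 0.1215]
tcp_rot: [0.73, 0.683, 0.007, 0.001]
wrist_force: [-0.9, 0.3, 1.1]
gripper_width: 0.0003
```

```bash
python3 go.py -.1056 -.228 .114; python3 look.py 10
```

```text
t 10.5 cab [-0.1541 -0.2249  0.1215] F [-0.9689  0.2067  1.0539] tilt [ 0.0112  0.0077 -0.9999] xang 86.14641025614408 w 0.00031162480403339155
tool delta [-0.0038  0.0484  0.008 ]
```

View pics/c10.png

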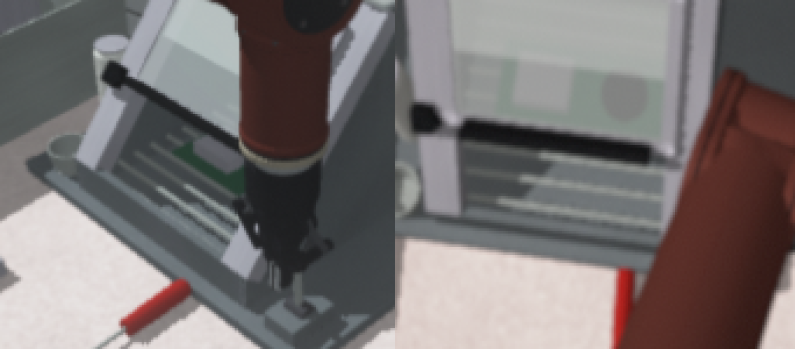

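Request:
{"op": "jog_arm", "data": {
  "targets": [
    {"wx": 0.4,"wy": -0.4,"wz": 0.7,"x": -0.005,"y": 0.008,"z": 0.003,"hand": 0},
    {"wx": 0,"wy": 0,"wz": 0,"x": -0.001,"y": 0.01,"z": 0.003,"hand": 0},
    {"wx": 0,"wy": 0,"wz": 0,"x": 0,"y": 0.01,"z": 0.003,"hand": 0},
    {"wx": 0,"wy": 0,"wz": 0,"x": 0,"y": 0.01,"z": 0.002,"hand": 0},
    {"wx": 0,"wy": 0,"wz": 0,"x": 0,"y": 0.006,"z": 0.001,"hand": 0}
  ]
}}

```text
time: 11.1
ee_pos: [0.5409, -0.1228, 0.1079]
tcp_rot: [0.735, 0.678, -0.0, -0.002]
wrist_force: [-28.4, 4.3, 27.5]
gripper_width: 0.0002
```

```bash
python3 go.py -.1056 -.228 .114; python3 look.py 11
```

```text
t 11.1 cab [-0.1105 -0.2307  0.1079] F [-28.6585   2.0204  27.4621] tilt [-0.003   0.0028 -1.    ] xang 85.43185076344767 w 0.00017223513049373652
tool delta [ 0.0027  0.0049 -0.0061]
```

View pics/c11.png

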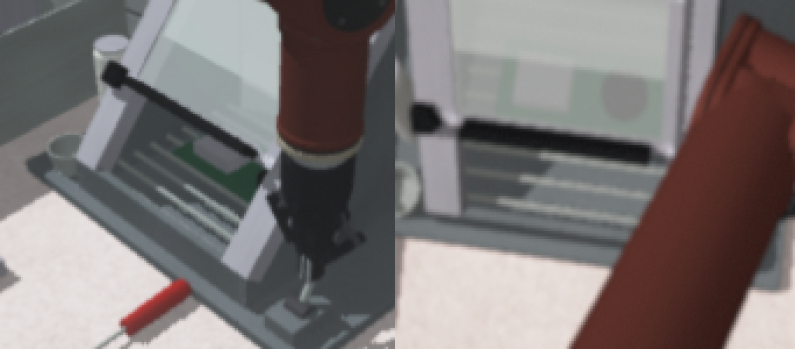

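Request:
{"op": "jog_arm", "data": {
  "targets": [
    {"wx": 0,"wy": 0,"wz": 0,"x": 0,"y": -0.006,"z": -0.002,"hand": 0},
    {"wx": 0,"wy": 0,"wz": 0,"x": 0,"y": -0.02,"z": 0,"hand": 0},
    {"wx": 0,"wy": 0,"wz": 0,"x": 0,"y": -0.03,"z": 0,"hand": 0},
    {"wx": 0,"wy": 0,"wz": 0,"x": 0,"y": -0.04,"z": -0.01,"hand": 0},
    {"wx": 0,"wy": 0,"wz": 0,"x": 0,"y": -0.03,"z": -0.03,"hand": 0},
    {"wx": 0,"wy": 0,"wz": 0,"x": 0,"y": 0,"z": -0.04,"hand": 0},
    {"wx": 0,"wy": 0,"wz": 0,"x": 0.04,"y": 0,"z": -0.04,"hand": 0},
    {"wx": 0,"wy": 0,"wz": 0,"x": 0.04,"y": 0,"z": -0.03,"hand": 0},
    {"wx": 0,"wy": 0,"wz": 0,"x": 0.04,"y": 0.02,"z": 0,"hand": 0},
    {"wx": 0,"wy": 0,"wz": 0,"x": 0.04,"y": 0.02,"z": 0,"hand": 0},
    {"wx": 0,"wy": 0,"wz": 0,"x": 0.04,"y": 0.02,"z": 0,"hand": 0},
    {"wx": 0,"wy": 0,"wz": 0,"x": 0,"y": 0,"z": 0,"hand": 0},
    {"wx": 0,"wy": 0,"wz": 0,"x": 0,"y": 0,"z": 0,"hand": 0}
  ]
}}

```text
time: 12.5
ee_pos: [0.4931, 0.0852, 0.2648]
tcp_rot: [0.736, 0.677, 0.006, -0.001]
wrist_force: [-0.5, -0.1, -0.4]
gripper_width: 0.0002
```

Run:
```python
from look import *
to(-.15,0.02,.3)
look("12")
p=robot.read_camera("wrist");save(p,"w2")
for q in("lock_tip","mark","sash"): print(q,[(r["score"],r["position"]) for r in robot.tip_of(p,q)[:2]])
for q in(0,.8,.9,1): print(q,proj(p,W((-.12+.08*np.sin(q-.5),-.228,.042+.08*np.cos(q-.5)))))
```

```text
t 12.5 cab [-0.1749 -0.0272  0.2648] F [-0.4585 -0.0924 -0.4475] tilt [ 0.0065  0.0095 -0.9999] xang 85.26814611209562 w 0.00015255277674443995
tool delta [ 0.0476  0.025  -0.0346]
lock_tip [(0.9, [144.4, 267.1])]
mark [(0.64, [493.5, 302.3]), (0.42, [273.1, 94.8])]
sash []
0 [[131.7138 205.2444]]
0.8 [[140.5472 259.9898]]
0.9 [[143.4305 264.6046]]
1 [[146.5396 268.4857]]
```

View pics/w2.png

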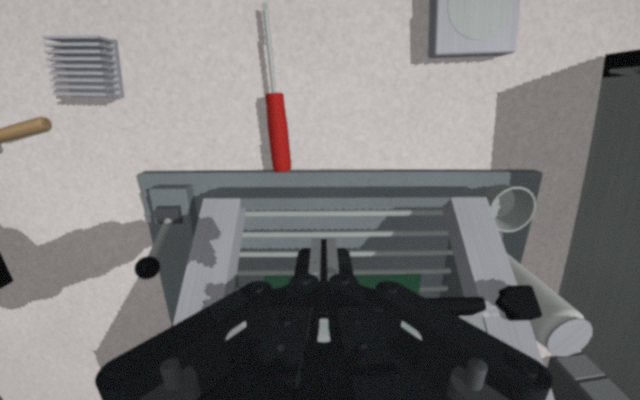

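View pics/c12.png

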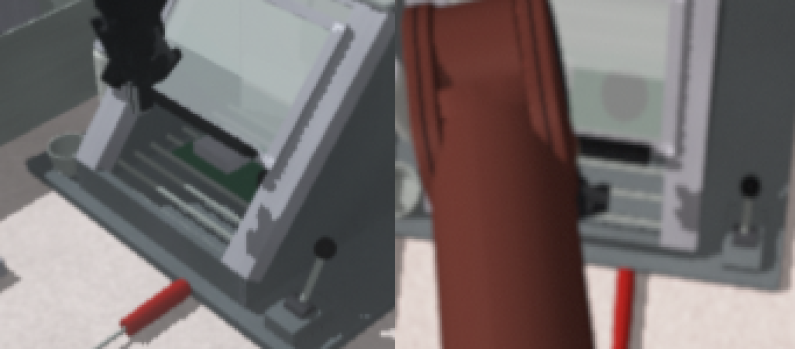

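Run:
```python
import cv2
a=cv2.imread("pics/w2.png")[270:340,440:560];cv2.imwrite("pics/w2c.png",cv2.resize(a,None,fx=6,fy=6,interpolation=3))
```

```text
(no output)
```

View pics/w2c.png

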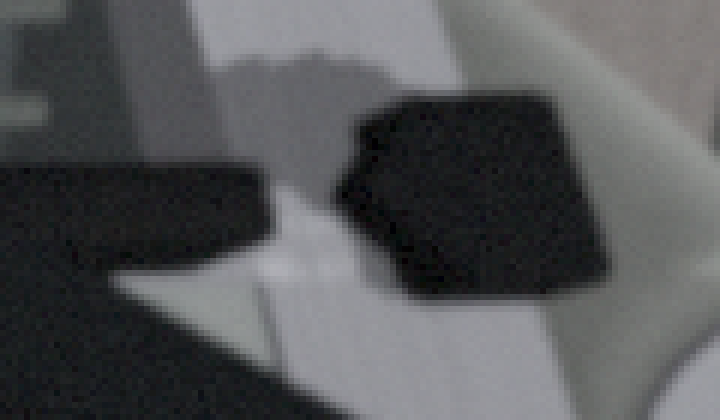

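```bash
python3 -c "
from h import *
s=robot.get_state();print(s['time'],s['qd'],s['wrist_force']);print(robot.sign_off())"
```

```text
12.8 [-0.00160797  0.00057533 -0.00302296 -0.00243695  0.00110424 -0.00057086
  0.00094028] [-0.24077415 -0.41895453  0.42671838]
the job is handed in; nothing more can be done
None
```

I pushed the sash up with the closed fingers until its lip was level with the clip point. I then pushed the lock lever over to the back, moved clear and handed the job in at 12.8 s. The hand-in gives no verdict, so this rests on my own checks.

- **Lip height:** my estimates put the lip between about 3 mm below and 3 mm above the clip point, depending on the method, so they disagree slightly. All are inside the 8 mm limit. The closest view, from the wrist camera, showed it level to about 1–3 mm.
- **Sash force:** the wrist force readings while pushing the sash were about 6–7 N, against the 30 N limit.
- **Lock lever:** the knob position in the final wrist picture gives about 0.95 rad, which is at the rear stop within measuring error. The force on the lever at the stop rose to about 28 N along the push and 27 N upward. I pushed harder there than needed, though the wrist stayed far below its 120 N limit.
- **Clip, other things and arm:** the clip was where it started in the pictures. The tin, spray can, drive, screwdriver and heat sink looked undisturbed. The fan and brush were only partly in view at the end. The arm was touching nothing at hand-in.

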